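Rocking half-block back into the dry-bath heater

TASK

The second half-round aluminium tube block of the dry-bath heater has been left rocking on its round rim on the bench. Stop it, turn it so that its flat base is down and its wells face up, and seat it without dropping it in the empty half of the heater's round recess under the lid, split face to split face with the block already there. Then close the clear lid fully and switch the heater on, leaving the dish, the timer and the small white tube block where they are.

Things in the scene. Friction and masses are not known exactly. Their poses are not given: they have to be found in the camera images.
- half_block_mid (a point): Loose D-shaped aluminium tube block, about 0.15 kg: half disc of radius 34 mm, 40 mm tall on its flat base, five 11 mm wells in its top. Point mid-height, midway between the end flats, 15.5 mm from the split face. Axes: z out of the wells (up once seated), x from the split face to the crown of the round rim, y across the flats. Starts on its round rim, wells facing left (within 40 deg).
- half_block: The same block; origin on the arc's axis, in the plane of the base and of the split face, axes as above. Its two ends are cut off by parallel flats 60 mm apart that reach 16 mm from the split face: the place to grip. At the start its split face is up and it rocks a little about its own z, more at any touch, and then for seconds; the origin stays 34 mm above the bench.
- nest (a point): Where half_block_mid belongs once seated, 70 mm above the bench, 20 mm above the recess floor. Axes are the heater's, and the seated block's axes are parallel to them: x towards the lid's hinge (to the robot's right, within 15 degrees), y away from the robot, z up. The loose block has about 2 mm of play all round.
- heater: Fixed white dry-bath heater, 132 mm wide (x) by 196 mm deep; origin on the bench under the centre of the recess, 16 mm from nest. Aluminium deck 55 mm high; round recess 73 mm across, 5 mm deep. Walls round the deck: 85 mm high at y = -66 and +66 mm, 75 mm high at x = -50 to -56 mm (the opening side), hinge wall 92 mm high at x = 56 mm. Panel 45 mm high at y < -72 mm.
- lid (a joint): Angle of the clear lid: 0 shut, 1.25 rad open stop. Starts at 1.17 to 1.25 and hangs over the empty half, so that a gripper pointing straight down does not fit there; one tilted about 45 degrees, coming from the opening side (the robot's left), does. A stiff hinge holds it where it is left; 1 to 2 N at its front edge moves it. It does not shut over a block that is not fully down.
- lid_hinge (a point): Middle of the lid's hinge axis, 95 mm above the bench, 48.5 mm from nest along x; axes as the heater's, the hinge runs along y, away from the robot.
- lid_edge (a point): Point on the lid's outer face, mid-width, 113 mm from the hinge and 7 mm short of the free edge (a tab stands out 12 mm beyond that); z is the outward normal there, x points to the hinge. 97 mm above the bench when shut. The lid is 141 mm wide (y), 4 mm thick, with a 17 mm skirt along its free edge and 8 mm skirts at the other two sides.
- switch (a joint): Black rocker switch on the heater's front panel: 0 off, 0.4 rad on. Off, its near half (towards the robot) stands up; pressing that half down with about 4 N switches it on, and it stays.
- switch_near (a point): Top of the switch's near half, the spot to press, about 55 mm above the bench when off; it goes down 3 to 4 mm. The rocker is 28 mm long (y) by 15 mm wide and ends 5 mm nearer the robot than this point; press towards that end. The shut lid begins 36 mm behind this point.
- dish_mid (a point): Middle of a covered petri dish with seeds, 65 mm across, 14 mm tall; a bystander.
- timer: Bench timer, 66 x 62 x 19 mm, a bystander; origin at the centre of its underside.
- cool_block: Small white tube block with eight holes, 40 x 62 x 26 mm, a bystander; origin at the centre of its underside.
- fixed_block: Identical block fixed in the half of the recess away from the hinge, its split face towards the empty half and 1 mm short of the recess's centre; its top is 90 mm above the bench. Origin on the recess floor, on its arc's axis.
Not all that is in view belongs to the job. What is shaped like the half_block but blue is not meant.

How it is judged:
On the way, in this order (a step that is already met when the one before it is completed fails the run):
1. the rocking block is stopped by the gripper (contact force between the fingers and half_block above 0.5 N and angular speed of half_block below 0.5 rad/s), for 0.1 s.
2. the block is seated flat side down, wells up, in the rear half of the recess and let go (horizontal distance between half_block_mid and nest below 0.0045 m and z of half_block_mid in the frame of nest between -0.002 and 0.002 m and angle between half_block_mid's own z axis and vertical below 0.06 rad and angle between the x axis of half_block_mid and the x axis of nest, either way round below 0.1 rad and contact force between the fingers and half_block below 0.1 N), for 0.2 s.
3. the lid is shut (value of joint lid below 0.04 rad), for 0.1 s.
4. the heater is switched on (value of joint switch above 0.25 rad), for 0.1 s.
At the end, for the whole second after the job is handed in: The loose block rests flat side down, wells up (within 0.06 rad), in the rear half of the recess, within 4.5 mm of its place sideways and 2 mm in height, square to the heater within 0.1 rad; the lid is shut (under 0.04 rad) and the switch is on (over 0.25 rad) (horizontal distance between half_block_mid and nest below 0.0045 m and z of half_block_mid in the frame of nest between -0.002 and 0.002 m and angle between half_block_mid's own z axis and vertical below 0.06 rad and angle between the x axis of half_block_mid and the x axis of nest, either way round below 0.1 rad and linear speed of half_block below 0.02 m/s and value of joint lid below 0.04 rad and value of joint switch above 0.25 rad); the robot touches nothing.
It fails at once if the block is dropped (it moves faster than 0.45 m/s with no finger on it) (linear speed of half_block above 0.45 m/s and contact force between the fingers and half_block below 0.05 N).
It fails at once if the dish is displaced by more than 30 mm (distance of dish_mid from where it was at the start of the episode above 0.03 m).
It fails at once if the timer is displaced by more than 30 mm (distance of timer from where it was at the start of the episode above 0.03 m).
It fails at once if the small white tube block is displaced by more than 30 mm (distance of cool_block from where it was at the start of the episode above 0.03 m).
It also fails if it takes over 51 s, if anything falls off the work surface, if the arm or the gripper's body presses on something with over 40 N, if the wrist force passes 120 N, or if a joint passes its speed limit or range.

ROBOT

A 6-joint arm with a two-finger parallel gripper is mounted at the origin on a cart in front of the work surface, level with it; the furniture and walls round the work are solid. World frame = base frame: x ahead of the robot, y to its left, z up, the work surface at z = 0. Lengths are in m, angles in rad, forces in N, time in s.
With the tool pointing down it reaches from about 0.325 to 0.9 m from the base axis. Payload 6.1 kg.
Tool frame: the origin (TCP) lies midway between the tips of the shut fingers; the grasp point (between the pads) lies 19 mm behind it; z points along the fingers, y is the line along which they close (so a half turn about z gives the same grasp; the last joint's range is limited). The gripper opens to 85 mm and grips with 20 to 120 N. Pads are 22 mm wide; open, the fingers measure 114 mm over their backs; the gripper's body (76 mm by 85 mm) begins 54 mm behind the grasp point. The pads swing forward as they close: fully open they stand 13 mm farther back than shut.
Start: joints at [-1.296, 0.22, 1.526, -0, 1.395, -0.126], TCP at [0.244, -0.575, 0.231] pointing down, gripper open.
Joint ranges: [-2.98, 2.98], [-0.91, 2.08], [0.09, 2.57], [-1.24, 4.39], [0.2, 2.65], [-2.68, 2.68]. Speed limits (rad/s): [2.57, 2.57, 3.01, 3.14, 3.14, 3.14].

INTERFACE

Orientations are given as [roll, pitch, yaw] about the fixed x, y, z axes, in that order (R = Rz(yaw) Ry(pitch) Rx(roll)).
In Python, from plant import movep, move_l, set_joints, gripper_to, hold, inverse_kinematics, observe, get_image, get_calibration, Unreachable, job_done gives the robot as it stands. Calls block until the motion is done:
- movep(position, orientation): joint-space move of the TCP to a pose.
- move_l(position, feed=0.15, rotation=None, max_force=None): straight line of the TCP; rotation=None keeps the orientation; feed is the mean speed in m/s. With max_force (N) it stops when the force on the tool has changed by that much, and returns True; else False.
- set_joints(angles): joint-space move.
- gripper_to(opening, f_grip=None): finger opening in m; f_grip is the grip in N (None keeps the last); returns when the fingers have stopped.
- hold(seconds).
- inverse_kinematics(position, orientation): joint angles nearest the present ones, or None.
- observe(): the state.
- get_image(name): name is "scene" or "side" or "wrist"; returns (picture, depth): 400x640x3 uint8, red, green, blue; 400x640 float32, m along the optical axis (not along the pixel's ray), 0 where there is no reading.
- get_calibration(name): a dict with "intrinsics" (3x3 intrinsics, pixels), "world_from_camera" (4x4, takes a point from camera to world coordinates). Camera axes: x right, y down, z forward; pixel columns grow to the right and rows downward; lengths in m; the calibration is good to about 2 mm. A picture is of the moment at which its call begins: read the wrist's pose just before it. get_calibration takes no time and is no camera call; for the wrist camera it gives the pose at the moment of the call.
A pose or a line that the arm cannot do raises Unreachable and nothing moves.
- job_done(): hands the job in; it is judged then, once.
The state is a dict: "time_s": time; "q": joint angles; "joint_velocities": joint speeds; "joint_torque": joint torques, N m; "eef_pos": TCP position; "tcp_rot": TCP orientation; "ft_force": force on the tool from outside, world axes, zero at the start; "torque": the same for the moment, N m; "opening": finger opening in m; "grasp_force": force on a finger pad.
Only numpy, scipy, OpenCV 4.12 (cv2) and the standard library are available. Lean on these libraries where they do the work, as an engineer would, in place of code of your own. Each camera call takes 0.05 s, during which the arm holds its last target. There are 200 camera calls.

## Working session

There is one attempt and no reset: what is moved stays moved. The work goes in short steps, each a Python script; the robot and the scene stay as the last script left them, time stands still between calls to the robot, and variables do not carry over. Pictures are saved under pics/ and viewed, at most 10 in all, crops included, and the job is handed in when it is done.

```bash
ls; mkdir -p pics; cat > h.py <<'E'
import numpy as np, cv2
from plant import *
from scipy.spatial.transform import Rotation as R
def snap(name,fn):
    p,d=get_image(name); c=get_calibration(name)
    cv2.imwrite('pics/'+fn+'.png',p[:,:,::-1]); np.savez('pics/'+fn+'.npz',p=p,d=d,K=c['intrinsics'],T=c['world_from_camera'])
def load(fn):
    return np.load('pics/'+fn+'.npz')
def cloud(z):
    d=z['d'];K=np.array(z['K']);T=np.array(z['T'])
    v,u=np.mgrid[:d.shape[0],:d.shape[1]]
    P=np.stack([(u-K[0,2])/K[0,0]*d,(v-K[1,2])/K[1,1]*d,d],-1)
    W=P@T[:3,:3].T+T[:3,3]; W[d==0]=np.nan
    return W
def px(fn,u,v):
    return np.round(cloud(load(fn))[v,u],4)
E
python3 - <<'E'
from h import *
snap('scene','sc'); snap('side','si')
a=cv2.imread('pics/sc.png');b=cv2.imread('pics/si.png')
print(observe()['time_s'])
for n in('scene','side','wrist'):
    print(n,np.round(get_calibration(n)['world_from_camera'],3).tolist())
E
```

```text
pics
0.1
scene [[-0.807, -0.433, 0.402, 0.027], [-0.59, 0.611, -0.527, 0.767], [-0.018, -0.663, -0.749, 1.111], [0.0, 0.0, 0.0, 1.0]]
side [[-0.999, -0.031, 0.034, 0.516], [-0.043, 0.365, -0.93, 1.079], [0.016, -0.931, -0.366, 0.489], [0.0, 0.0, 0.0, 1.0]]
wrist [[0.39, -0.871, -0.298, 0.321], [-0.921, -0.369, -0.126, -0.542], [-0.001, 0.323, -0.946, 0.373], [0.0, 0.0, 0.0, 1.0]]
```

View pics/sc.png

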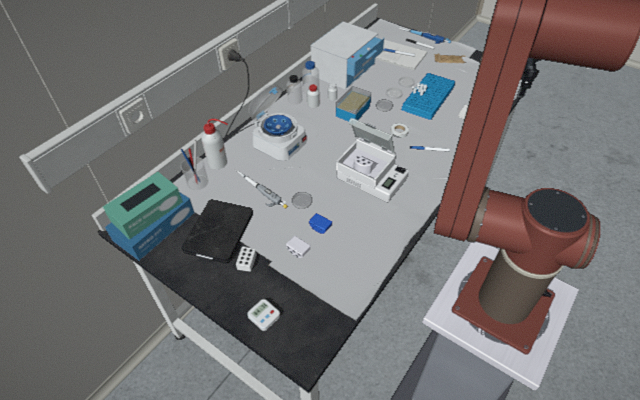

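View pics/si.png

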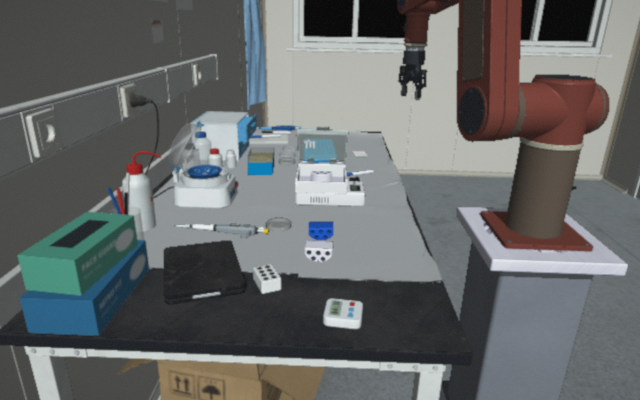

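Candidates: the silver D-shaped block at scene (297,246) / side (318,250), the blue D-shape at (320,222), and the white rectangular 8-hole block at (246,258). The silver one fits: split face up, wells facing the side camera. The dish is at (302,200), the timer at (263,315) and the heater at (370,170). I'll confirm with enlarged crops and get the geometry.

```bash
python3 - <<'E'
from h import *
for fn,L in (('sc',[(297,241),(297,250),(320,222),(246,258),(263,315),(302,200),(399,168),(388,183),(372,130),(360,160)]),('si',[(318,245),(318,256),(266,278),(343,312),(278,224),(322,150),(355,186),(320,176)])):
    for p in L: print(fn,p,px(fn,*p))
a=cv2.imread('pics/sc.png')[110:270,220:420]; b=cv2.imread('pics/si.png')[120:280,230:390]
a=cv2.resize(a,None,fx=2,fy=2,interpolation=2); b=cv2.resize(b,None,fx=2,fy=2,interpolation=2)
cv2.imwrite('pics/cr.png',np.hstack([a,b]))
E
```

```text
sc (297, 241) [0.5472 0.1757 0.033 ]
sc (297, 250) [0.5278 0.2007 0.0336]
sc (320, 222) [0.5338 0.082  0.0333]
sc (246, 258) [0.6299 0.3018 0.028 ]
sc (263, 315) [0.4825 0.4033 0.0187]
sc (302, 200) [0.6371 0.0347 0.0193]
sc (399, 168) [ 0.4473 -0.2297  0.0529]
sc (388, 183) [ 0.446  -0.1599  0.0445]
sc (372, 130) [ 0.5332 -0.185   0.1998]
sc (360, 160) [ 0.5514 -0.1587  0.0865]
si (318, 245) [0.538  0.1894 0.0359]
si (318, 256) [0.5371 0.2038 0.0166]
si (266, 278) [0.6335 0.3199 0.0275]
si (343, 312) [0.4863 0.4076 0.0182]
si (278, 224) [0.6432 0.0402 0.0149]
si (322, 150) [ 0.5427 -0.2193  0.139 ]
si (355, 186) [ 0.4437 -0.1687  0.0482]
si (320, 176) [ 0.5448 -0.1373  0.0859]
```

View pics/cr.png

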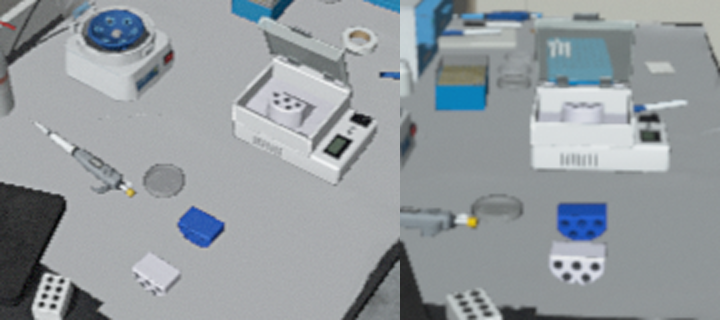

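Confirmed: in the enlarged right panel, the silver block (575,265) has its split face up and its wells facing left. The blue one (580,220) isn't wanted. The switch is the black rocker in the left panel at (361,119). Next I'll take wrist close-ups of the heater and the block.

```bash
python3 - <<'E'
from h import *
o=observe(); print(o['tcp_rot'])
Rt=R.from_euler('xyz',o['tcp_rot']).as_matrix(); T=np.array(get_calibration('wrist')['world_from_camera'])
print('cam in tool',np.round(Rt.T@(T[:3,3]-o['eef_pos']),3),np.round(Rt.T@T[:3,:3],3).tolist())
for yaw in (-np.pi/2,0,np.pi/2,np.pi):
    print(yaw,inverse_kinematics([.5,-.1,.33],[np.pi,0,yaw]),inverse_kinematics([.54,.2,.25],[np.pi,0,yaw]))
# 45 deg tilt: tool z=(0,-1,-1)/sqrt2, tool y=+-x
for s in(1,-1):
    z=np.array([0,-1,-1])/2**.5; y=np.array([s,0,0.]); M=np.stack([np.cross(y,z),y,z],1)
    e=R.from_matrix(M).as_euler('xyz')
    print(s,e,'toolx',M[:,0],inverse_kinematics([.54,.19,.02],e),inverse_kinematics([.53,-.16,.08],e))
E
```

```text
[-3.13983217e+00 -2.22902565e-04  4.00847719e-01]
cam in tool [ 0.084 -0.    -0.143] [[-0.0, -0.946, -0.324], [1.0, -0.0, 0.001], [-0.001, -0.324, 0.946]]
-1.5707963267948966 None None
0 [-3.52159922e-01 -1.05846375e-01  1.68412487e+00 -4.44089210e-16
  1.56331415e+00  1.21863640e+00] [ 2.17783684e-01  9.14939733e-02  1.63571456e+00 -4.44089210e-16
  1.41438412e+00  1.78858001e+00]
1.5707963267948966 [-0.35215992 -0.10584637  1.68412487  0.          1.56331415 -0.35215992] [ 2.17783684e-01  9.14939733e-02  1.63571456e+00 -4.44089210e-16
  1.41438412e+00  2.17783684e-01]
3.141592653589793 [-0.35215992 -0.10584637  1.68412487  0.          1.56331415 -1.92295625] [ 0.21778368  0.09149397  1.63571456  0.          1.41438412 -1.35301264]
1 [3.14159265 0.78539816 1.57079633] toolx [ 0.          0.70710678 -0.70710678] [ 0.55353049  0.7195747   1.48010594 -0.65046821  1.45519395  0.80577963] [-0.00471302  0.33500181  1.91219038 -0.91030513  1.10935612  0.51374119]
-1 [ 3.14159265 -0.78539816 -1.57079633] toolx [ 0.         -0.70710678  0.70710678] [ 0.55353049  0.7195747   1.48010594 -0.65046821  1.45519395 -2.33581302] [-0.00471302  0.33500181  1.91219038 -0.91030513  1.10935612 -2.62785147]
```

```bash
python3 - <<'E'
from h import *
movep([.51,-.05,.31],[np.pi,0,np.pi/2]); hold(.2); snap('wrist','wh')
movep([.54,.24,.24],[np.pi,0,np.pi/2]); hold(.2); snap('wrist','wb')
print(observe()['time_s'])
E
```

```text
3.8833
```

View pics/wh.png

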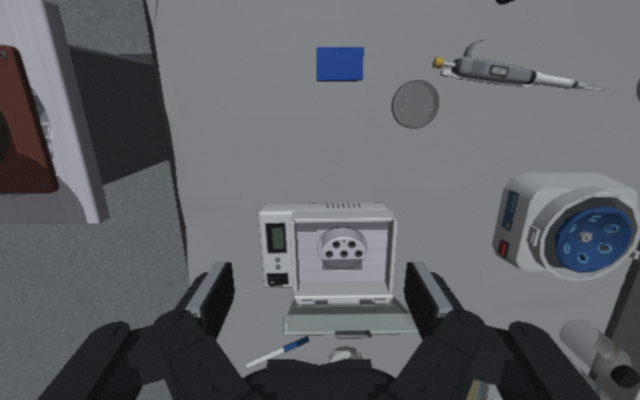

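View pics/wb.png

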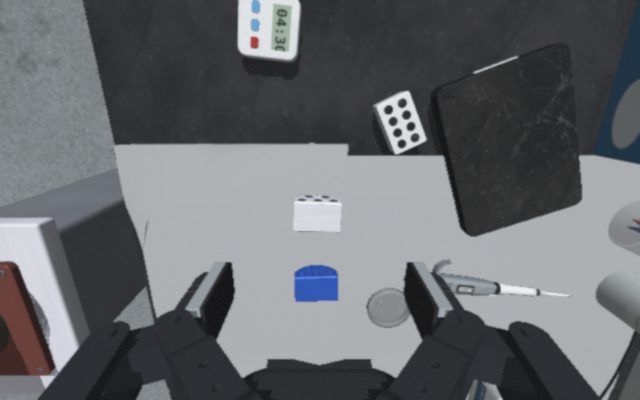

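Heater view: panel with display (278,237) and switch (277,279) on the robot side, fixed block (342,245), open lid (345,318). Block view: silver split face (317,217), wells at its upper edge, facing left. Now I'll extract the geometry.

```bash
python3 - <<'E'
from h import *
z=load('wb'); W=cloud(z)
def blob(W,xr,yr,zr):
    m=(W[...,0]>xr[0])&(W[...,0]<xr[1])&(W[...,1]>yr[0])&(W[...,1]<yr[1])&(W[...,2]>zr[0])&(W[...,2]<zr[1])
    return m
m=blob(W,(.47,.61),(.13,.27),(.024,.06)); P=W[m]; print('blk n',m.sum(),np.median(P,0))
print(cv2.minAreaRect(P[:,:2].astype(np.float32)*1000), 'plane', np.linalg.lstsq(np.c_[P[:,:2],np.ones(len(P))],P[:,2],rcond=None)[0])
# top face by colour edges
ys,xs=np.where(m); print(xs.min(),xs.max(),ys.min(),ys.max())
Wh=cloud(load('wh'))
for nm,xr,yr,zr in (('fixedtop',(.45,.62),(-.2,-.08),(.087,.094)),('walls85',(.40,.66),(-.27,-.05),(.08,.0868)),('deck',(.40,.66),(-.27,-.05),(.048,.06)),('wall75',(.4,.66),(-.16,-.05),(.07,.079)),('hingewall',(.4,.7),(-.3,-.15),(.088,.1)),('all>.04',(.38,.7),(-.23,-.05),(.035,.1))):
    m=blob(Wh,xr,yr,zr); P=Wh[m]
    if len(P)>5: print(nm,len(P),np.round(np.median(P,0),4),np.round(P.min(0),3),np.round(P.max(0),3),cv2.minAreaRect(P[:,:2].astype(np.float32)*1000))
# lid
m=blob(Wh,(.4,.65),(-.3,-.12),(.11,.3)); P=Wh[m]; print('lid',len(P),np.round(P.min(0),3),np.round(P.max(0),3))
A=np.linalg.lstsq(np.c_[P[:,0],P[:,2],np.ones(len(P))],P[:,1],rcond=None)[0]; print('lid y=ax+bz+c',A)
for p in [(277,279),(270,274),(284,274),(277,272),(277,284),(342,245)]: print(p,np.round(Wh[p[1],p[0]],4))
c=cv2.imread('pics/wh.png')[190:345,245:430]; c=cv2.resize(c,None,fx=4,fy=3.8,interpolation=2)
b=cv2.imread('pics/wb.png')[180:245,280:355]
cv2.imwrite('pics/cr2.png',c); print(np.round(Wh[190:345:4,345],3).tolist())
E
```

```text
blk n 1482 [0.5375072  0.1851105  0.03367016]
((538.1300048828125, 182.88829040527344), (41.51081466674805, 60.048301696777344), 87.2500991821289) plane [-0.03662538 -0.01943116  0.05681575]
293 341 199 232
fixedtop 680 [ 0.5437 -0.1574  0.09  ] [ 0.514 -0.174  0.087] [ 0.612 -0.118  0.092] ((565.5656127929688, -153.56069946289062), (108.82720947265625, 42.45037841796875), 16.258895874023438)
walls85 1124 [ 0.5467 -0.1786  0.0846] [ 0.471 -0.235  0.08 ] [ 0.616 -0.118  0.087] ((543.5419921875, -175.99847412109375), (143.96827697753906, 114.89224243164062), 0.9005018472671509)
deck 4737 [ 0.5392 -0.1885  0.0551] [ 0.431 -0.24   0.048] [ 0.614 -0.117  0.06 ] ((522.9879760742188, -178.10035705566406), (185.545654296875, 119.54015350341797), 1.279534101486206)
wall75 709 [ 0.543  -0.1217  0.0747] [ 0.471 -0.159  0.07 ] [ 0.614 -0.117  0.079] ((542.3894653320312, -138.0855712890625), (41.51198196411133, 143.11376953125), 89.9549560546875)
hingewall 1322 [ 0.5446 -0.2316  0.0911] [ 0.473 -0.243  0.088] [ 0.615 -0.15   0.1  ] ((543.9025268554688, -196.53765869140625), (142.02679443359375, 9
[... 762 characters left out ...]
55], [0.548, -0.14, 0.053], [0.547, -0.14, 0.067], [0.546, -0.14, 0.079], [0.545, -0.141, 0.09], [0.545, -0.147, 0.091], [0.545, -0.153, 0.091], [0.546, -0.159, 0.09], [0.546, -0.169, 0.083], [0.546, -0.171, 0.09], [0.55, -0.201, 0.05], [0.55, -0.208, 0.05], [nan, nan, nan], [0.55, -0.219, 0.055], [0.55, -0.226, 0.055], [0.55, -0.232, 0.057], [0.549, -0.231, 0.069], [0.549, -0.231, 0.078], [0.548, -0.23, 0.089], [0.547, -0.234, 0.093], [0.548, -0.241, 0.092], [0.545, -0.227, 0.119], [0.543, -0.221, 0.135], [0.537, -0.175, 0.198], [0.537, -0.179, 0.2], [0.537, -0.182, 0.202], [0.537, -0.187, 0.202], [0.537, -0.19, 0.205], [0.536, -0.186, 0.215], [0.536, -0.189, 0.216], [0.559, -0.398, 0.004]]
```

View pics/cr2.png

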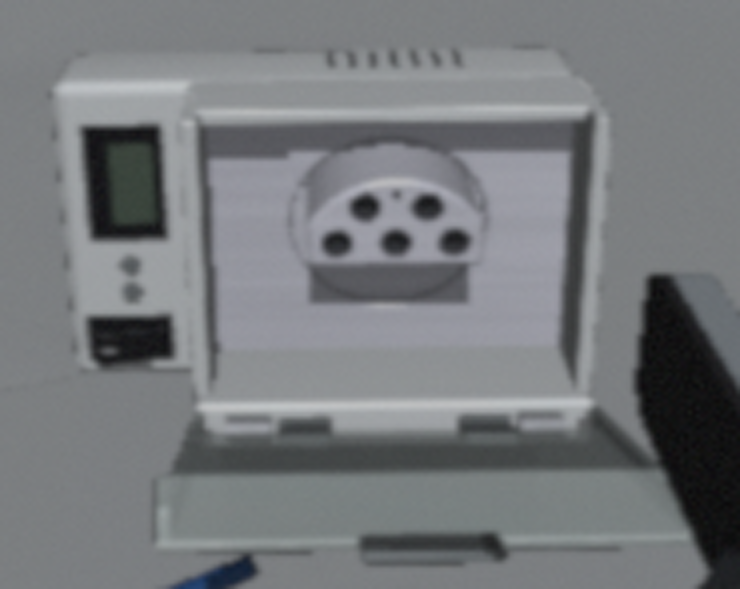

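Heater yaw is about 0.012 rad and the lid is at about 1.17 rad, so I'll push it to its stop first. I'll refine the fixed block's position from all three cameras with rays and clouds.

```bash
python3 - <<'E'
from h import *
for fn in('wh','sc','si'):
    W=cloud(load(fn)); m=(abs(W[...,0]-.543)<.045)&(W[...,1]>-.185)&(W[...,1]<-.13)&(abs(W[...,2]-.090)<.003); P=W[m]
    print(fn,len(P),np.round(np.percentile(P,[0,2,50,98,100],axis=0),4).tolist())
    # walls outer extents
    m=(W[...,0]>.40)&(W[...,0]<.66)&(W[...,1]>-.26)&(W[...,1]<-.09)&(W[...,2]>.06)&(W[...,2]<.093); P=W[m]; print('  walls',len(P),np.round(np.percentile(P,[.5,99.5],axis=0),4).tolist())
z=load('wh');K=z['K'];T=z['T']
def ray(u,v,h):
    d=T[:3,:3]@np.linalg.solve(K,[u,v,1]); return np.round(T[:3,3]+d*(h-T[2,3])/d[2],4)
print('split edge',ray(343.75,259.5,.09),'L',ray(245+308/4,190+250/3.8,.09),'R',ray(245+480/4,190+250/3.8,.09))
print('recess ring L,R',ray(245+290/4,190+225/3.8,.055),ray(245+490/4,190+225/3.8,.055),'far',ray(245+390/4,190+305/3.8,.055))
print('switch corners',[ray(245+a/4,190+b/3.8,.053).tolist() for a,b in((88,318),(170,318),(172,360),(95,365))])
W=cloud(load('wb'));P=W[(W[...,0]>.47)&(W[...,0]<.61)&(W[...,1]>.13)&(W[...,1]<.27)&(W[...,2]>.031)]
print('blk',np.round(np.percentile(P,[1,99],axis=0),4).tolist())
W=cloud(load('wh'));print('switch cloud',[np.round(W[v,265:292:3,2],4).tolist() for v in(274,277,280,283,286)],np.round(W[280,265:292:3,0],4).tolist())
E
```

```text
wh 678 [[0.5145, -0.1743, 0.087], [0.5158, -0.1733, 0.0875], [0.5435, -0.1574, 0.09], [0.5716, -0.1404, 0.0916], [0.5734, -0.1393, 0.0924]]
  walls 4614 [[0.4718, -0.2417, 0.0603], [0.6148, -0.1178, 0.0928]]
sc 71 [[0.5108, -0.1732, 0.087], [0.5121, -0.1727, 0.0871], [0.5384, -0.1577, 0.0898], [0.5681, -0.1395, 0.0923], [0.5696, -0.1387, 0.0924]]
  walls 1041 [[0.4684, -0.2472, 0.0602], [0.6135, -0.1161, 0.0925]]
si 93 [[0.5114, -0.1737, 0.0871], [0.5116, -0.1717, 0.0872], [0.5402, -0.153, 0.0909], [0.5681, -0.1383, 0.0926], [0.5714, -0.1364, 0.0927]]
  walls 1016 [[0.4694, -0.2411, 0.0602], [0.6127, -0.1128, 0.0929]]
split edge [ 0.5443 -0.1736  0.09  ] L [ 0.5145 -0.1678  0.09  ] R [ 0.5731 -0.1679  0.09  ]
recess ring L,R [ 0.5082 -0.1763  0.055 ] [ 0.5823 -0.1764  0.055 ] far [ 0.5461 -0.2121  0.055 ]
switch corners [[0.4306, -0.2192, 0.053], [0.4621, -0.2193, 0.053], [0.4622, -0.2391, 0.053], [0.4321, -0.2414, 0.053]]
blk [[0.4712, 0.1742, 0.033], [0.6088, 0.2573, 0.3313]]
switch cloud [[0.0439, 0.0465, 0.0462, 0.0478, 0.0477, 0.0467, 0.0458, 0.0467, 0.0453], [0.0448, 0.053, 0.0524, 0.0523, 0.0529, 0.0513, 0.0505, 0.0469, 0.044], [0.0458, 0.056, 0.055, 0.054, 0.0529, 0.0525, 0.0503, 0.0514, 0.0464], [0.0435, 0.0551, 0.0561, 0.0543, 0.0533, 0.0523, 0.0533, 0.0506, 0.0443], [0.0441, 0.044, 0.0452, 0.0449, 0.046, 0.045, 0.0447, 0.0448, 0.0445]] [0.4254, 0.4321, 0.4365, 0.441, 0.4454, 0.45, 0.4543, 0.4592, 0.4632]
```

```bash
cat >> h.py <<'E'
PSI=.0115
XH=np.array([np.sin(PSI),-np.cos(PSI),0]); YH=np.array([np.cos(PSI),np.sin(PSI),0]); ZH=np.array([0,0,1.])
C=np.array([.543,-.1748,0])           # heater origin
def H(x,y,z): return C+XH*x/1e3+YH*y/1e3+ZH*z/1e3
s=2**-.5
M_bt=np.stack([np.cross([0,1,0],[s,0,-s]),[0,1,0],[s,0,-s]],1)  # tool axes in block frame
TZ=M_bt[:,2]
TCP_b=np.array([.009,0,.043])+.0255*TZ
def tcp(origin,Rb): return origin+Rb@TCP_b, R.from_matrix(Rb@M_bt).as_euler('xyz')
RH=np.stack([XH,YH,ZH],1)
def st(*a):
    o=observe(); print(*a,round(o['time_s'],2),np.round(o['eef_pos'],4),'op',round(o['opening'],4),'F',np.round(o['ft_force'],1),'g',o['grasp_force'])
E
python3 - <<'E'
from h import *
D=[np.pi,0,np.pi/2]
gripper_to(0.0); movep([.543,-.11,.24],D); move_l([.543,-.13,.178],.2)
st('pre'); print(move_l([.543,-.187,.178],.06,max_force=6)); st('pushed')
move_l([.543,-.12,.19],.2); movep([.54,.10,.26],D); gripper_to(.085)
zb=np.array([.048,.9988,0]);xb=np.array([0,0,-1.]);Rb=np.stack([xb,np.cross(zb,xb),zb],1)
O=np.array([.5381,.1829,.034])-.02*zb
p,e=tcp(O,Rb); print(p,e,inverse_kinematics(p,e))
pre=p-.09*(Rb@TZ); movep(pre,e); st('pregrasp'); snap('side','pg')
c=cv2.imread('pics/pg.png')[120:320,200:440]; cv2.imwrite('pics/pgc.png',cv2.resize(c,None,fx=3,fy=3,interpolation=2))
E
```

```text
pre 6.44 [ 0.5431 -0.1291  0.178 ] op -0.0 F [ 0.4 -0.   1.1] g 0.0
True
pushed 7.15 [ 0.5431 -0.1729  0.1781] op 0.0 F [1.3 2.7 1.6] g 1.461366720031947
[0.5383385  0.18786281 0.00696878] [ 3.14159265 -0.78539816 -1.61881705] [ 0.54319039  0.75187795  1.45781659 -0.63151416  1.46532457 -2.30530603]
pregrasp 11.31 [0.5418 0.2512 0.0711] op 0.085 F [ 0.3 -0.6 -0.5] g 0.0
```

View pics/pgc.png

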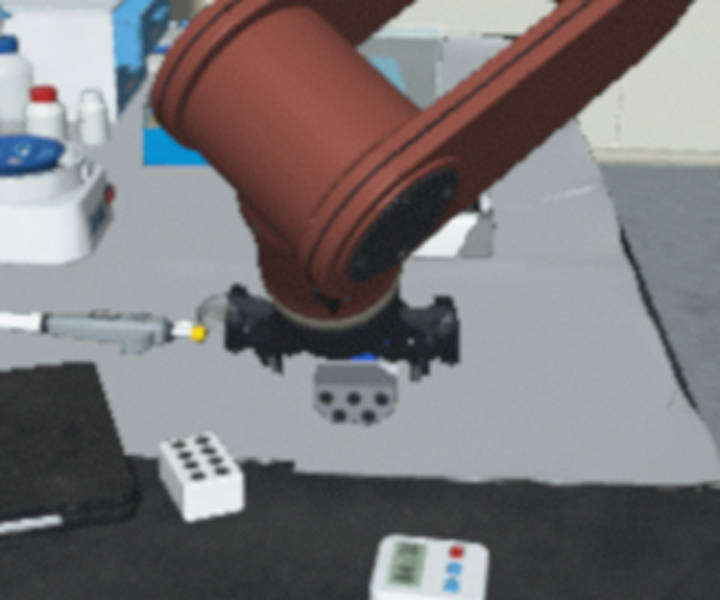

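The view shows the open fingers (crop 275 and 425) straddling the silver block (356,390), with the wells toward the camera. I'll advance and grip.

```bash
python3 - <<'E'
from h import *
zb=np.array([.048,.9988,0]);xb=np.array([0,0,-1.]);Rb=np.stack([xb,np.cross(zb,xb),zb],1)
O=np.array([.5381,.1829,.034])-.02*zb
p,e=tcp(O,Rb)
print(move_l(p,.12,max_force=8)); st('at')
gripper_to(.055,40); hold(.4); st('gripped')
move_l(p+[0,0,.10],.15); st('lift'); snap('side','lf')
c=cv2.imread('pics/lf.png')[100:300,200:440]; cv2.imwrite('pics/lfc.png',cv2.resize(c,None,fx=3,fy=3,interpolation=2))
E
```

```text
False
at 12.26 [0.5389 0.1884 0.0076] op 0.0847 F [-0.2 -0.2 -0.6] g 0.0
gripped 13.03 [0.539  0.1889 0.008 ] op 0.0587 F [-0.8  4.8  6.2] g 43.546475673429086
lift 13.84 [0.5376 0.1875 0.1058] op 0.0586 F [ 0.3  0.3 -1.9] g 43.02720166990184
```

View pics/lfc.png

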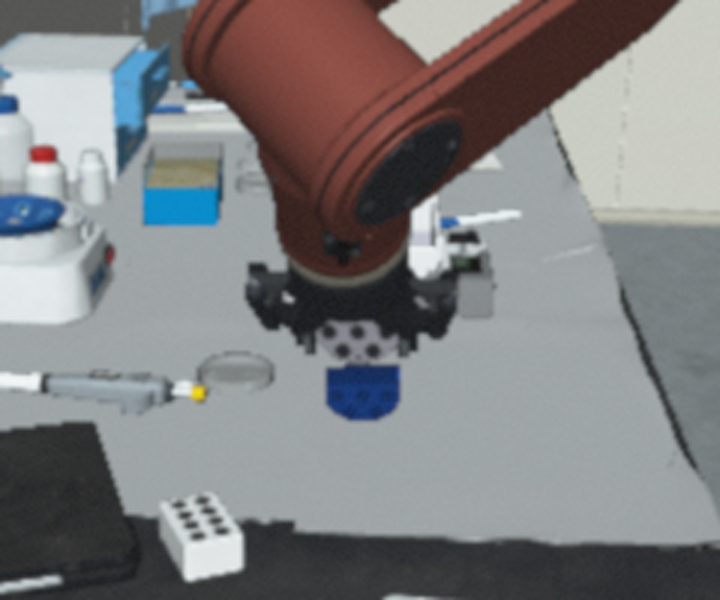

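```bash
cat >> h.py <<'E'
TCP_b=np.array([.026,0,.026])
def fine(p,feed=.08,**k):
    r=move_l(p,feed,**k); hold(.15); d=np.array(p)-observe()['eef_pos']; return r,np.round(d,4)
E
python3 - <<'E'
from h import *
p,e=tcp(H(-45,0,190),RH); movep(p,e); hold(.2); st('turned')
o=observe(); print('target',np.round(p,4),e,o['tcp_rot'],o['q'])
Rt=R.from_euler('xyz',o['tcp_rot']).as_matrix(); Rb=Rt@M_bt.T; Ob=o['eef_pos']-Rb@TCP_b; print('pred origin',np.round(Ob,4))
for n in('side','scene'):
    snap(n,'in_'+n); z=load('in_'+n); W=cloud(z); B=(W-Ob)@Rb   # block frame
    p_=z['p'].astype(int); col=(p_.min(-1)>90)
    m=(abs(B[...,1])<.026)&(B[...,2]>.004)&(B[...,2]<.036)&(abs(B[...,0])<.008); Q=B[m]; 
    if len(Q)>20: A=np.linalg.lstsq(np.c_[Q[:,1:],np.ones(len(Q))],Q[:,0],rcond=None)[0]; print(n,'split x=a y+b z+c',len(Q),A,np.median(Q[:,0]))
    m=(abs(B[...,1])<.028)&(B[...,0]>.003)&(B[...,0]<.03)&(abs(B[...,2]-.04)<.006); Q=B[m]
    if len(Q)>20: A=np.linalg.lstsq(np.c_[Q[:,:2],np.ones(len(Q))],Q[:,2],rcond=None)[0]; print(n,'top',len(Q),A,np.median(Q[:,2]))
    m=(abs(B[...,1])<.05)&(abs(B[...,0])<.008)&(B[...,2]>-.03)&(B[...,2]<.06); Q=B[m]; print(np.round(np.percentile(Q,[0,1,99,100],axis=0),4).tolist())
a=cv2.imread('pics/in_side.png')[70:230,230:430]; b=cv2.imread('pics/in_scene.png')[80:240,280:480]
cv2.imwrite('pics/in.png',np.hstack([cv2.resize(i,None,fx=2,fy=2,interpolation=2) for i in(a,b)]))
E
```

```text
turned 16.38 [ 0.5428 -0.1556  0.2159] op 0.0588 F [-0.  -0.1 -1.7] g 43.021593891498924
target [ 0.5428 -0.1558  0.216 ] [-3.14159265  0.78539816  1.58229633] [-3.14117147  0.78532499  1.58303245] [ 0.00352636  0.14383869  1.83711397 -0.83030703  1.27944952  0.29260517]
pred origin [ 0.5425 -0.1296  0.1899]
side split x=a y+b z+c 226 [-0.03581816  0.02910468 -0.00141432] -0.0007629246520851781
side top 52 [0.06365652 0.00536453 0.03969106] 0.04093467500699418
[[-0.0078, -0.0434, 0.0008], [-0.0072, -0.041, 0.0026], [0.0067, 0.0381, 0.0463], [0.0078, 0.0401, 0.0524]]
scene split x=a y+b z+c 42 [-0.10030254 -0.1404153   0.00094084] 0.00012050766408852782
[[-0.0037, -0.0337, -0.0017], [-0.0035, -0.0331, -0.0011], [0.0065, 0.026, 0.023], [0.0071, 0.0278, 0.0233]]
```

View pics/in.png

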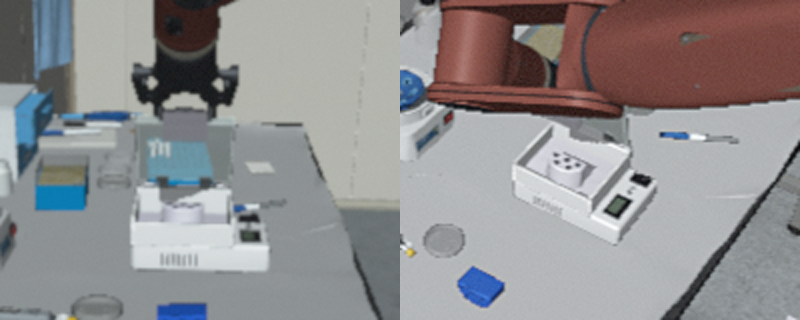

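The block is held upright: split face at side crop (185,125), within about 1 mm and 2° of prediction. I'll go in low over the fixed block, then straight down.

```bash
python3 - <<'E'
from h import *
f=lambda x,z:tcp(H(x,0,z),RH)[0]
move_l(f(-40,94.5),.15); hold(.1); st('low')
print(fine(f(1,94.5),.08,max_force=8)); st('over')
t=f(1,94.5); d=t-observe()['eef_pos']
r=move_l(f(1,58)+d,.05,max_force=8); st('58',r)
if not r:
    r=move_l(f(1,49.5)+d,.03,max_force=8); st('down',r)
o=observe(); print('block base z', o['eef_pos'][2]-.026, np.array(o['eef_pos'])-f(1,50))
snap('wrist','seat'); c=cv2.imread('pics/seat.png'); cv2.imwrite('pics/seatc.png',c)
E
```

```text
low 17.37 [ 0.5439 -0.1608  0.1219] op 0.0591 F [-0.1  0.6 -1.2] g 43.09241128859867
(False, array([-0.    , -0.0003,  0.0001]))
over 18.18 [ 0.5433 -0.2015  0.1204] op 0.0589 F [ 0.1 -0.2 -2.2] g 43.08633178923628
58 False 19.06 [ 0.5435 -0.2022  0.0843] op 0.059 F [ 0.   0.9 -2. ] g 43.091520228554145
down True 19.39 [ 0.5438 -0.2024  0.0765] op 0.0589 F [-1.  -0.1  3.8] g 43.57758803400429
block base z 0.05046797932793752 [ 0.00052047 -0.00059515  0.00046798]
```

Contact at base height of about 50.5 mm, so it's on the recess floor. I'll release, back off and check.

```bash
python3 - <<'E'
from h import *
gripper_to(.066); hold(.3); st('rel')
tz=RH@TZ; p=np.array(observe()['eef_pos'])
gripper_to(.08)
p=p-.12*tz; print(move_l(p,.15)); st('back')
hold(.1); snap('wrist','st'); snap('side','st2'); snap('scene','st3')
def an(fn):
    W=cloud(load(fn)); B=(W-H(0,0,50))@RH
    for nm,lo,hi in (('fixed',-.033,-.003),('loose',.003,.033)):
        m=(B[...,0]>lo)&(B[...,0]<hi)&(abs(B[...,1])<.034)&(abs(B[...,2]-.04)<.006); Q=B[m]
        if len(Q)>20: print(fn,nm,len(Q),'top',np.round(np.linalg.lstsq(np.c_[Q[:,:2],np.ones(len(Q))],Q[:,2],rcond=None)[0],4),np.round(np.percentile(Q,[1,50,99],axis=0),4).tolist())
for f in('st','st2','st3'): an(f)
cv2.imwrite('pics/stc.png',np.hstack([cv2.resize(cv2.imread('pics/st.png'),(440,275)),cv2.resize(cv2.imread('pics/st3.png')[100:220,320:440],(275,275),interpolation=2)]))
E
```

```text
rel 19.98 [ 0.5429 -0.2021  0.0752] op 0.0659 F [-0.3 -1.1  0.4] g 0.0
False
back 21.23 [ 0.5414 -0.1175  0.1594] op 0.0799 F [-0.1 -1.1  0.6] g 0.0
st fixed 1621 top [0.0274 0.0008 0.0395] [[-0.0328, -0.0285, 0.0343], [-0.0194, 0.0005, 0.0398], [-0.0035, 0.0293, 0.0409]]
st loose 862 top [-0.0341  0.0014  0.0401] [[0.0032, -0.0281, 0.0353], [0.0159, -0.0002, 0.04], [0.0318, 0.0289, 0.0408]]
st2 fixed 96 top [0.1388 0.0185 0.0426] [[-0.0326, -0.0315, 0.0342], [-0.0221, -0.0058, 0.0404], [-0.0051, 0.0284, 0.0431]]
st2 loose 53 top [ 0.0168 -0.0015  0.0408] [[0.0041, -0.03, 0.0383], [0.0159, 0.0003, 0.0411], [0.0314, 0.0251, 0.0427]]
st3 fixed 60 top [-0.0596 -0.0232  0.0365] [[-0.0323, -0.031, 0.0342], [-0.0247, -0.0103, 0.0382], [-0.0046, 0.0189, 0.0441]]
```

View pics/stc.png

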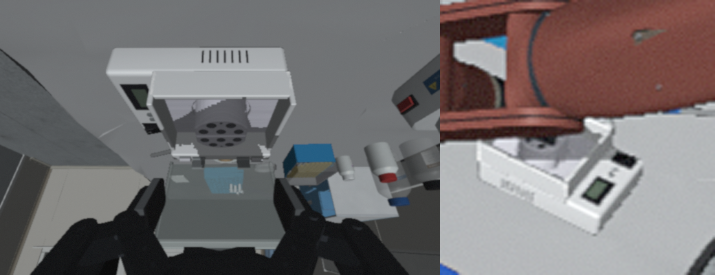

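Both block tops (left panel, about (220,132)) sit at the same height, 40 mm above the floor, flat within noise, so it's seated. Next is the lid.

```bash
cat >> h.py <<'E'
def lidpose(th,r=.105,extra=.0,sg=1,tilt=np.pi/4):
    n=np.sin(th)*XH+np.cos(th)*ZH; u=-np.cos(th)*XH+np.sin(th)*ZH
    tz=-np.sin(tilt)*XH-np.cos(tilt)*ZH
    ang=np.arccos(np.clip(-tz@n,-1,1)); off=.002+.011*np.sin(ang)+extra
    y=sg*YH; M=np.stack([np.cross(y,tz),y,tz],1)
    return H(64.5,0,95)+r*u+off*n, R.from_matrix(M).as_euler('xyz')
E
python3 - <<'E'
from h import *
p=np.array(observe()['eef_pos']); move_l([p[0],-.08,.27],.25); gripper_to(0.)
for sg in(1,-1):
  for th in(1.4,.7,0): print(sg,th,inverse_kinematics(*lidpose(th,sg=sg)))
  print(inverse_kinematics(H(110,0,330),lidpose(1,sg=sg)[1]))
st()
E
```

```text
1 1.4 [-0.81564332  0.54294831  1.35877255  0.51908613  1.83634854 -0.84529972]
1 0.7 [-0.74580409  0.48759023  1.50857131  0.54659634  1.72205308 -0.83715481]
1 0 [-0.71622843  0.53527407  1.57036454  0.55683893  1.61505974 -0.87233309]
[-0.86521265  0.535407    1.12092309  0.54213211  2.07272355 -0.75683168]
-1 1.4 [-0.81564332  0.54294831  1.35877255  0.51908613  1.83634854  2.29629293]
-1 0.7 [-0.74580409  0.48759023  1.50857131  0.54659634  1.72205308  2.30443784]
-1 0 [-0.71622843  0.53527407  1.57036454  0.55683893  1.61505974  2.26925957]
[-0.86521265  0.535407    1.12092309  0.54213211  2.07272355  2.38476097]
22.82 [ 0.5414 -0.08    0.2701] op 0.0001 F [-0.1  0.5  0.2] g 0.0
```

```bash
python3 - <<'E'
from h import *
move_l([.5414,-.08,.33],.3)
e=lidpose(1)[1]; movep(H(110,0,330),e); st('over')
move_l(lidpose(1.4,extra=.012)[0],.25); st('behind')
for th in np.linspace(1.25,.15,8):
    move_l(lidpose(th)[0],.15)
st('.15'); print(move_l(lidpose(-.04,extra=-.004)[0],.06,max_force=10)); st('shut')
hold(.2)
n=ZH; p=np.array(observe()['eef_pos']); move_l(p+[0,-.0,.15],.25); hold(.1); st('up')
snap('side','lid');snap('scene','lid2')
cs=[cv2.resize(cv2.imread('pics/lid.png')[130:230,260:400],(420,300),interpolation=2),cv2.resize(cv2.imread('pics/lid2.png')[110:230,320:440],(300,300),interpolation=2)]
cv2.imwrite('pics/lidc.png',np.hstack(cs))
E
```

```text
over 24.38 [ 0.5444 -0.2836  0.329 ] op 0.0001 F [ 0.  -0.4  0.2] g 0.0
behind 25.07 [ 0.5447 -0.2407  0.2035] op 0.0001 F [ 0.1 -1.   1.2] g 0.0
.15 27.22 [ 0.5422 -0.1366  0.119 ] op -0.0001 F [ 0.2  0.6 -0. ] g 0.0
True
shut 27.57 [ 0.5434 -0.1355  0.1026] op -0.0001 F [-1.1 -1.4  8.7] g 4.315831057028845
up 28.63 [ 0.5425 -0.1348  0.25  ] op -0.0 F [ 0.6 -0.3  0.3] g 0.0
```

View pics/lidc.png

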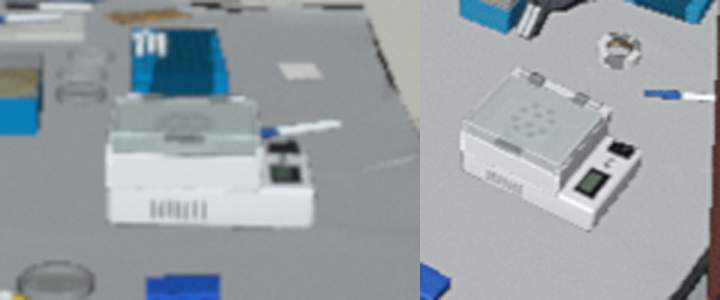

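Lid shut, blocks visible beneath it: left (182,122), right (535,120). Now the switch.

```bash
python3 - <<'E'
from h import *
D=[np.pi,0,0]
movep([.428,-.230,.14],D); st('above')
move_l([.428,-.230,.066],.12)
r=move_l([.428,-.230,.0465],.03,max_force=14); st('press',r)
hold(.15); move_l([.428,-.230,.14],.2); movep([.33,-.25,.28],D); hold(.1); st('away')
snap('scene','sw'); W=cloud(load('sw')); B=(W-H(0,0,0))@RH
m=(abs(B[...,0]-.055)<.006)&(B[...,1]>-.118)&(B[...,1]<-.080); Q=B[m]
for lo in np.arange(-.116,-.08,.004):
    q=Q[(Q[:,1]>=lo)&(Q[:,1]<lo+.004)]; print(round(lo,3),len(q),np.round(np.median(q[:,2]),4) if len(q) else '')
cv2.imwrite('pics/swc.png',cv2.resize(cv2.imread('pics/sw.png')[130:220,330:430],(500,450),interpolation=2))
E
```

```text
above 30.2 [ 0.4282 -0.23    0.1401] op -0.0001 F [ 1.2  0.  -0.2] g 0.0
press True 31.49 [ 0.4269 -0.2304  0.0514] op 0.0003 F [-2.8 -0.3  7.5] g 3.9375268667936325
away 33.07 [ 0.3299 -0.2491  0.2774] op -0.0002 F [-0.6  0.2 -0.1] g 0.0
-0.116 8 0.0425
-0.112 5 0.0518
-0.108 8 0.0436
-0.104 6 0.0496
-0.1 5 0.0515
-0.096 3 0.0462
-0.092 8 0.0502
-0.088 1 0.0417
-0.084 3 0.0454
```

View pics/swc.png

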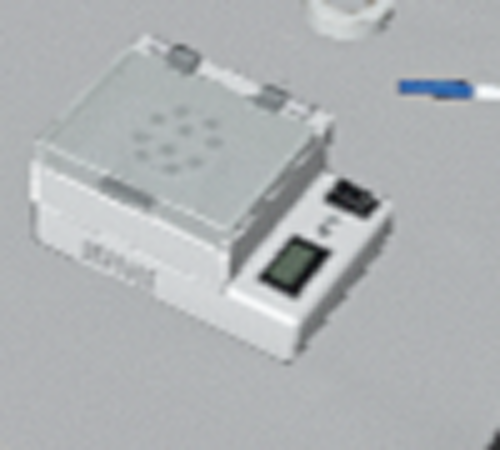

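The switch state is ambiguous in this picture, so I'll check it by wrist depth profile, numbers only. I've now viewed 12 pictures, which is over the limit of 10.

```bash
python3 - <<'E'
from h import *
movep([.44,-.17,.22],[np.pi,0,np.pi/2]); hold(.2); snap('wrist','sw2')
for fn in('wh','sw2'):
    W=cloud(load(fn)); print(fn)
    for x in np.arange(.426,.466,.004):
        m=(W[...,0]>=x)&(W[...,0]<x+.004)&(abs(W[...,1]+.2305)<.005)&(W[...,2]<.07); q=W[m]; print(round(x,3),len(q),np.round(np.median(q[:,2]),4) if len(q) else '')
st()
E
```

```text
wh
0.426 11 0.046
0.43 12 0.0556
0.434 14 0.0553
0.438 16 0.0546
0.442 19 0.0535
0.446 13 0.0533
0.45 13 0.0526
0.454 18 0.0517
0.458 19 0.0466
0.462 13 0.0454
0.466 8 0.0452
sw2
0.426 24 0.0461
0.43 35 0.051
0.434 24 0.0518
0.438 31 0.0528
0.442 25 0.0535
0.446 33 0.0544
0.45 31 0.0557
0.454 26 0.0554
0.458 25 0.0463
0.462 29 0.0451
0.466 27 0.045
34.52 [ 0.4399 -0.1704  0.2203] op -0.0002 F [-0.6 -0.9  0.2] g 0.0
```

The rocker slope has reversed, so it's on. The robot is clear of everything, so I'll hand it in.

```bash
python3 -c "
from h import *
print(job_done())"
```

```text
the job is handed in; nothing more can be done
None
```

I handed the job in at about 34.5 s: the block is seated wells up, the lid is shut and the heater is on by my camera and force checks, but no verdict came back, and I viewed 12 pictures against the limit of 10.

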